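# One turn on the mould press

### The arm

A 6-joint arm with a two-finger parallel gripper is mounted at the origin on the work surface. World frame = base frame: x ahead of the robot, y to its left, z up, the work surface at z = 0. Lengths are in m, angles in rad, forces in N, time in s.
With the tool pointing down it reaches from about 0.3 to 0.85 m from the base axis. Payload 4.2 kg.
Tool frame: the origin (TCP) lies midway between the tips of the shut fingers; the grasp point (between the pads) lies behind it (env.grip_depth is the z of the grasp point in the tool frame, in m); z points along the fingers, y is the direction in which the jaws open and shut (so a half turn about z gives the same grasp; the last joint's range is limited). The gripper opens to 91 mm and grips with 3 to 60 N. Pads are 32 mm wide; open, the fingers measure 118 mm over their backs; the gripper's body (76 mm by 178 mm) begins 60 mm behind the grasp point.
Start: joints at [-1.186, 0.32, 1.565, -0, 1.257, -0.02], TCP at [0.226, -0.529, 0.214] pointing down, gripper open.
Joint ranges: [-3.11, 3.11], [-0.84, 2.01], [0.21, 2.61], [-1.34, 4.49], [0.05, 2.63], [-2.56, 2.56]. Speed limits (rad/s): [2.57, 2.57, 3.14, 3.14, 3.14, 3.14].

### API

Orientations are given as a unit quaternion [w, x, y, z].
In Python, from cell import env gives the robot as it stands. Calls block until the motion is done:
- env.move_to(position, orientation): joint-space move of the TCP to a pose.
- env.move_linear(position, vel=0.15, orientation=None): straight line of the TCP; orientation=None keeps the orientation; vel is the mean speed in m/s.
- env.movej(angles): joint-space move.
- env.gripper_open() and env.grasp(): open the fingers fully, or close them until they stop; the grip force is fixed at half the most.
- env.hold(seconds).
- env.inverse_kinematics(position, orientation): joint angles nearest the present ones, or None.
- env.observe(): the state.
- env.get_image(name): name is "side" or "top" or "wrist"; returns the picture (480x640x3 uint8, red, green, blue); there is no depth.
- env.camera_info(name): a dict with "vertical_fov" (degrees; the focal length in pixels is half the picture's height over the tangent of half this angle, whatever the lens; pixels are square), "cx", "cy" (the principal point, pixels), "world_to_cam" (4x4, takes a point from world to camera coordinates); the wrist camera has in their place "T_tool_cam" (4x4, takes a point from camera to tool coordinates, whose origin is the TCP and whose axes are the flange's). Camera axes: x right, y down, z forward; pixel columns grow to the right and rows downward; lengths in m; the calibration is good to about 2 mm. A picture is of the moment at which its call begins: read the wrist's pose just before it. camera_info takes no time and is no camera call.
A pose or a line that the arm cannot do raises env.MotionError and nothing moves.
- env.job_done(): hands the job in, once; it reports no verdict.
Trained networks look in the newest picture that a camera, given by its name, has taken for a name from the list of things; names that differ only in an ending like _2 or _b are one class to them, and where a whole thing is asked for, a point or a joint stands for the part that bears it (a point fixed in the world has none). Each returns a list of dicts, best first, with "p" (0 to 1); they miss things now and then, are a little off and sometimes report something else, mostly with a low value. They report only what shows in the picture. A call takes as long as a camera call.
- env.boxes_of(camera, label): "bbox" ([left, top, right, bottom] in pixels, round what is visible of it).
The state is a dict: "time_s": time; "qpos": joint angles; "joint_vel": joint speeds; "tau": joint torques, N m; "tool_pos": TCP position; "tool_rot": TCP orientation; "force": force on the tool from outside, world axes, zero at the start; "wrist_torque": the same for the moment, N m; "width": finger opening in m.
Only numpy, scipy, OpenCV 4.12 (cv2) and the standard library are available. Lean on these libraries where they do the work, as an engineer would, in place of code of your own. Each camera call takes 0.05 s, during which the arm holds its last target.

### The job

On the small bench press, push the hand wheel round by its upright black handle through exactly one full turn, clockwise seen from above, so that the handle ends where it started and the press plate has come down by one thread. Then push the spindle lock lever beside the wheel round to its stop, a quarter turn, so that it points to the front of the press, the side facing the robot. Only push, gently, with the fingertips or the outside of the fingers; leave the beakers and other things around it where they are.

Things in the scene. Friction and masses are not known exactly. Their poses are not given: they have to be found in the camera images.
- press: Fixed bench press for a steel mould: white base plate 200 x 270 x 22 mm, two columns, an aluminium crosshead along its y axis with its top 176 mm above the table, the hand wheel above its middle and the lock lever at its +y end. Origin: centre of the underside of the base, on the table, under the wheel's axis. Its x axis points from its front to its back, y to its left end (seen from the robot), z up.
- wheel (a joint): Turn of the hand wheel in rad about the vertical axis through point wheel_hub, growing clockwise seen from above. It starts anywhere from -1.5 to 1.5; at 0 the handle lies on the press's -x side (front), at 1.57 on its +y side. No stop within reach of the job; stiff (about 2 N at the handle) and stays where it is left. One turn is 6.283.
- wheel_hub (a point): Centre of the top of the wheel's hub, on its axis, 212 mm above the table. The wheel is steel, lies level, with a round rim of 80 mm mean radius, 16 mm thick (top of the rim 212 mm above the table), and three spokes; nothing stands higher than the rim except the handle.
- wheel_handle: The wheel's upright black handle, standing on the rim at the end of one spoke, 80 mm from the axis: round, 24 mm thick (26 mm at its foot), its top 268 mm above the table. It can spin on its own axis. Origin: at its foot, on its own axis, 210 mm above the table.
- handle_mid (a point): Point on the handle's own axis, 242 mm above the table, at mid height of the part that can be pushed.
- lock (a joint): Turn of the lock lever in rad, growing counter-clockwise seen from above; 0: the lever points away from the wheel (press +y); 1.5: at its stop, locked, where it points to the front of the press (press -x). It starts between 0 and 0.3. Stiff (about 2 N at the post), stays where it is left.
- lock_pivot (a point): On the lock lever's vertical pivot axis, 160 mm from the wheel's axis along the press's +y, 197 mm above the table (top of the boss).
- lock_post (a point): Point on the axis of the black upright post at the lever's end, 45 mm from the pivot, 223 mm above the table. The post is round, 18 mm thick; its top is 243 mm above the table, the top of the flat arm it stands on 194 mm.
- lock_knob: That black post itself; it can spin on its own axis. Origin: at its foot, on its axis, 194 mm above the table.
- beaker: White plastic beaker, 94 mm across, 125 mm high, loose, right of the press: leave it. Origin: centre of its underside, as for all the loose vessels.
- beaker_small: White plastic beaker, 74 mm across, 95 mm high, loose, behind the press: leave it.
- dish: Flat aluminium dish, 100 mm across, 20 mm high, loose, in front of the press: leave it.
- spatula: Flat steel spatula, 205 mm long, 20 mm wide, 8 mm high, lying behind the press: leave it. Origin: its middle, underneath.
- jar: Glass jar with white lid, 68 mm across, 85 mm high, loose, left of the press: leave it.
- weight: Brass cylinder weight, 38 mm across, 45 mm high, loose, to the left: leave it.

How it is judged:
By the outcome, as a careful person would: the job done as asked, in the order asked, and still so for the second after the job is handed in, with the robot touching nothing.
It also fails if it takes over 72 s, if anything falls off the work surface, if the arm or the gripper's body presses on something with over 40 N, if the wrist force passes 120 N, or if a joint passes its speed limit or range.

## Working session

There is one attempt and no reset: what is moved stays moved. The work goes in short steps, each a Python script; the robot and the scene stay as the last script left them, time stands still between calls to the robot, and variables do not carry over. Pictures are saved under pics/ and viewed, and the job is handed in when it is done.

```bash
mkdir -p pics; ls
python3 - <<'E'
from cell import env
import cv2
for n in ("side","top","wrist"):
    im=env.get_image(n); cv2.imwrite(f"pics/a_{n}.png",im[:,:,::-1])
    print(n,env.camera_info(n))
    for l in ("press","wheel","wheel_handle","lock_knob","lock","wheel_hub","beaker","beaker_small","dish","jar","weight"):
        r=env.boxes_of(n,l); print(l,[(round(d["p"],2),[round(float(v)) for v in d["bbox"]]) for d in r[:2]])
print(env.observe(), env.grip_depth)
E
```

```text
pics
side {'vertical_fov': 52.90919466724372, 'cx': 315.7136620334169, 'cy': 241.15754306383883, 'world_to_cam': array([[-0.74405903, -0.66808945, -0.00571339,  0.45638938],
       [-0.31940368,  0.36320859, -0.875249  ,  0.3198465 ],
       [ 0.58681978, -0.64941204, -0.48363886,  0.96633044],
       [ 0.        ,  0.        ,  0.        ,  1.        ]])}
press [(0.59, [310, 182, 406, 301])]
wheel [(0.67, [330, 180, 394, 224])]
wheel_handle [(0.64, [388, 185, 395, 206])]
lock_knob [(0.57, [310, 182, 406, 303]), (0.55, [328, 224, 338, 246])]
lock [(0.55, [324, 226, 343, 241])]
wheel_hub [(0.79, [329, 182, 396, 223])]
beaker [(0.7, [328, 182, 397, 223]), (0.59, [379, 197, 407, 245])]
beaker_small [(0.93, [284, 238, 308, 280]), (0.65, [327, 228, 342, 242])]
dish [(0.69, [399, 269, 438, 294]), (0.44, [284, 240, 309, 277])]
jar [(0.74, [284, 274, 311, 314])]
weight [(0.87, [261, 386, 282, 415])]
top {'vertical_fov': 54.715339357013214, 'cx': 320.09926557589847, 'cy': 237.17349627697948, 'world_to_cam': array([[ 0.02445228, -0.99965157,  0.00994073,  0.01498288],
       [-0.9934646 , -0.0
[... 1279 characters left out ...]

dish []
jar []
weight []
{'time_s': 1.8, 'qpos': array([-1.18598277e+00,  3.19585455e-01,  1.56447904e+00, -4.08133674e-06,
        1.25741684e+00, -1.99928843e-02]), 'joint_vel': array([-0.00120897, -0.00057869, -0.00109644, -0.00104534,  0.00180407,
        0.00114756]), 'tau': array([ 4.89070026e-04, -4.12346113e+01, -2.32224512e+01,  7.27427518e-02,
        3.77560453e-02, -7.08710786e-06]), 'tool_pos': array([ 0.22646901, -0.52854423,  0.21399246]), 'tool_rot': array([5.50901672e-05, 9.79586174e-01, 2.01024688e-01, 8.18790681e-06]), 'force': array([-0.58337612, -0.01839198, -0.2445132 ]), 'wrist_torque': array([0.00826086, 0.07070285, 0.02375157]), 'width': 0.09147383141863556} -0.0188
```

Run:
```python
import cv2
a=cv2.imread("pics/a_top.png")[160:350,150:540]; cv2.imwrite("pics/a_topc.png",cv2.resize(a,None,fx=2,fy=2,interpolation=3))
a=cv2.imread("pics/a_side.png")[160:430,240:460]; cv2.imwrite("pics/a_sidec.png",cv2.resize(a,None,fx=2.2,fy=2.2,interpolation=3))
```

```text
(no output)
```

View pics/a_topc.png

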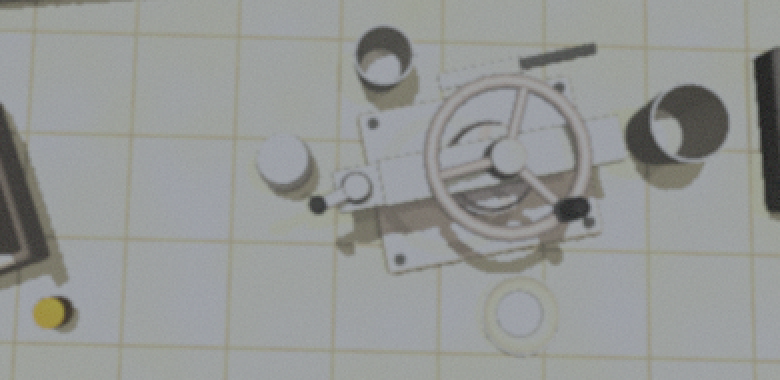

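View pics/a_sidec.png

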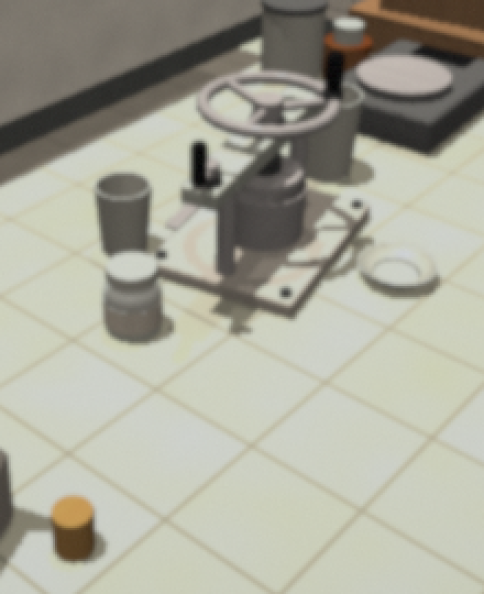

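The top view shows the hub at about (404,237), the handle at the right front (436,264), the lock boss at (328,253) and the post at (309,262). The small beaker is behind the press, the jar is left, the dish is in front and the big beaker is right. Next I'll triangulate these.

```bash
cat > h.py <<'E'
from cell import env
import numpy as np, cv2
from scipy.spatial.transform import Rotation as R
def f_of(ci): return 240/np.tan(np.radians(ci["vertical_fov"])/2)
def cam_pose(n,obs=None):
    ci=env.camera_info(n)
    if n!="wrist": T=np.linalg.inv(ci["world_to_cam"])
    else:
        o=obs; T0=np.eye(4); q=o["tool_rot"]; T0[:3,:3]=R.from_quat([q[1],q[2],q[3],q[0]]).as_matrix(); T0[:3,3]=o["tool_pos"]; T=T0@ci["T_tool_cam"]
    return ci,T
def pix2z(n,uv,z,obs=None):
    ci,T=cam_pose(n,obs); f=f_of(ci)
    d=T[:3,:3]@np.array([(uv[0]-ci["cx"])/f,(uv[1]-ci["cy"])/f,1]); c=T[:3,3]
    return c+d*(z-c[2])/d[2]
def proj(n,p,obs=None):
    ci,T=cam_pose(n,obs); f=f_of(ci); q=np.linalg.inv(T)@np.append(p,1)
    return np.array([ci["cx"]+f*q[0]/q[2],ci["cy"]+f*q[1]/q[2]])
E
python3 - <<'E'
from h import *
np.set_printoptions(precision=4,suppress=True)
for nm,uv,z in (("hub",(404.5,237.5),.212),("handle",(437.5,264),.268),("piv",(328,253.5),.197),("post",(309,262.5),.243),("dish",(413,317),.01)):
    p=pix2z("top",uv,z); print(nm,p,proj("side",p))
p=[pix2z("top",uv,.176) for uv in ((150+382/2,160+212/2),(150+625/2,160+160/2))]; 
for n,uv,z in (("beaker",(150+689/2,160+123/2),.125),("small",(150+384/2,160+55/2),.095),("jar",(150+284/2,160+158/2),.085)): print(n,pix2z("top",uv,z))
E
```

```text
hub [ 0.5742 -0.1426  0.212 ] [361.6696 203.5338]
handle [ 0.5179 -0.1958  0.268 ] [391.9009 183.6134]
piv [0.5384 0.0137 0.197 ] [334.3615 233.149 ]
post [0.5161 0.0519 0.243 ] [331.3814 224.416 ]
dish [ 0.4021 -0.2028  0.01  ] [421.8851 280.7122]
beaker [ 0.6259 -0.3627  0.125 ]
small [ 0.7016 -0.0181  0.095 ]
jar [0.5787 0.0954 0.085 ]
```

The geometry checks out: hub to pivot is 160 mm, the handle radius is about 77 mm and the lock about 44 mm. Next I'll close the fingers and take a wrist view from above the press for a precise start angle.

```bash
cat >> h.py <<'E'
def quat(psi): # tool down, tool x at world angle psi
    return np.array([0,np.cos(psi/2),np.sin(psi/2),0])
VIEW=([0.48,-0.085,0.44],0.0)
def look(tag):
    env.move_to(VIEW[0],quat(VIEW[1])); env.hold(0.3)
    o=env.observe(); im=env.get_image("wrist"); cv2.imwrite(f"pics/{tag}.png",im[:,:,::-1])
    np.save(f"{tag}.npy",np.r_[o["tool_pos"],o["tool_rot"]]); return o
E
python3 - <<'E'
from h import *
np.set_printoptions(precision=4,suppress=True)
env.grasp()
env.move_to([0.3,-0.45,0.44],quat(0.3))
o=look("w0")
for l in ("wheel_handle","lock_knob","wheel","wheel_hub","lock"):
    print(l,[(round(d["p"],2),[round(float(v),1) for v in d["bbox"]]) for d in env.boxes_of("wrist",l)[:2]])
print(o["time_s"],o["qpos"],o["tool_pos"],o["width"])
for nm,p in (("hub",(.5742,-.1426,.212)),("han",(.5179,-.1958,.268)),("piv",(.5384,.0137,.197)),("post",(.5161,.0519,.243))): print(nm,proj("wrist",p,o))
E
```

```text
wheel_handle [(0.67, [403.7, 164.7, 442.4, 194.3]), (0.42, [177.4, 146.4, 245.3, 188.7])]
lock_knob [(0.68, [174.5, 174.7, 207.7, 191.3]), (0.54, [167.4, 112.2, 225.7, 155.0])]
wheel [(0.57, [285.9, 40.4, 439.5, 207.2])]
wheel_hub [(0.64, [287.5, 43.1, 444.9, 205.9])]
lock [(0.69, [177.5, 147.5, 242.1, 189.8])]
5.9583 [-0.1999  0.1227  1.2727 -0.      1.7463  1.3719] [ 0.48   -0.0855  0.44  ] 0.0007504951269474262
hub [366.5065 127.7665]
han [426.1589 183.4926]
piv [231.1202 160.7321]
post [186.2703 183.5446]
```

View pics/w0.png

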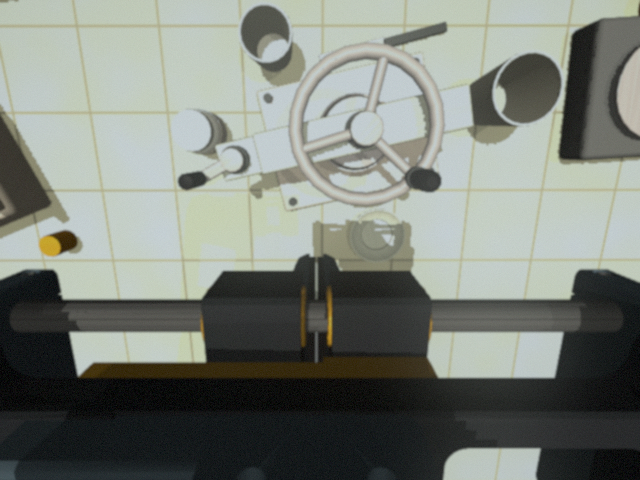

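The wrist view shows the hub at (367,127), the handle silhouette about (408–441, 166–192), the post at (178–206, 172–189) and the boss at (235,158). The fingertips are shut at about (318,262). This agrees with the top camera. Next I'll refine with dark-blob segmentation.

```bash
cat >> h.py <<'E'
def blobs(tag):
    im=cv2.imread(f"pics/{tag}.png"); g=im.max(2)
    m=(g<75).astype(np.uint8)
    n,l,st,c=cv2.connectedComponentsWithStats(m)
    return [(st[i].tolist(),c[i].round(2).tolist()) for i in range(1,n) if 80<st[i][4]<2500 and st[i][1]<235]
def load_obs(tag):
    a=np.load(f"{tag}.npy"); return dict(tool_pos=a[:3],tool_rot=a[3:])
E
python3 - <<'E'
from h import *
np.set_printoptions(precision=4,suppress=True)
for b in blobs("w0"): print(b)
im=cv2.imread("pics/w0.png")
c=cv2.resize(im[30:220,160:460],None,fx=2.6,fy=2.6,interpolation=cv2.INTER_CUBIC); cv2.imwrite("pics/w0c.png",c)
E
```

```text
([608, 47, 32, 93, 634], [618.68, 101.15])
([499, 55, 61, 34, 1329], [528.8, 71.12])
([472, 69, 37, 56, 901], [485.19, 102.84])
([410, 170, 30, 21, 500], [424.57, 179.62])
([179, 173, 27, 16, 308], [191.7, 179.96])
([54, 232, 23, 20, 273], [66.35, 240.36])
```

View pics/w0c.png

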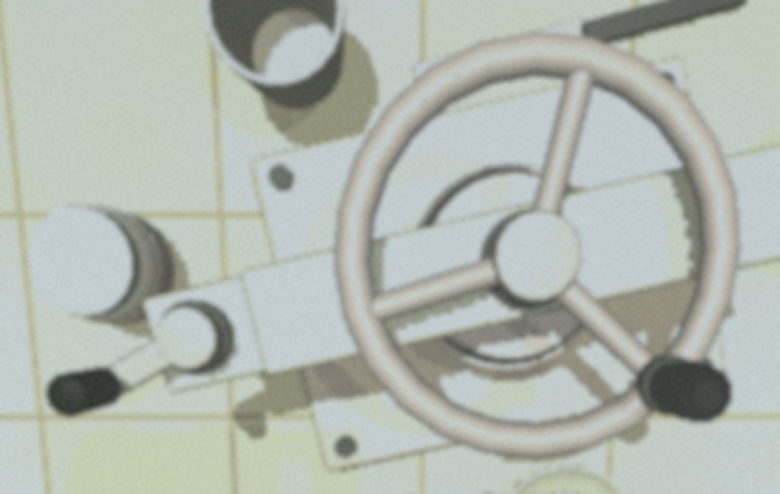

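Run:
```python
from h import *
np.set_printoptions(precision=4,suppress=True)
o=load_obs("w0")
hub=pix2z("wrist",(367.3,128.8),.212,o)
hub2=pix2z("wrist",(160+538/2.6,30+245.5/2.6),.204,o)
piv=pix2z("wrist",(233,159.2),.197,o)
han=pix2z("wrist",(424.8,180),.239,o)
post=pix2z("wrist",(192,180.4),.219,o)
print(hub,hub2,piv,han,post)
d=piv-hub; yaw=np.degrees(np.arctan2(-d[0],d[1])); print("hp",np.hypot(*d[:2]),"yaw",yaw)
d=han-hub; print("r",np.hypot(*d[:2]),"th",np.degrees(np.arctan2(d[1],d[0])))
d=post-piv; print("r",np.hypot(*d[:2]),"th",np.degrees(np.arctan2(d[1],d[0])))
# vertical handle top circle
print(pix2z("wrist",(160+708/2.6,30+391/2.6),.268,o))
```

```text
[ 0.5731 -0.1435  0.212 ] [ 0.5783 -0.1441  0.204 ] [0.5402 0.0114 0.197 ] [ 0.5189 -0.2033  0.239 ] [0.5174 0.0541 0.219 ]
hp 0.1583573575294873 yaw 12.008042908266075
r 0.08067143138805451 th -132.2134054366111
r 0.0483932692365882 th 118.05474499672248
[ 0.5209 -0.2017  0.268 ]
```

```bash
cat >> h.py <<'E'
HUB=np.array([0.5738,-0.1432]); YAW=np.radians(12.3); TH0=np.radians(226.5); Z=0.227
def fpos(th,d,z=Z,r=.08):
    return np.array([*(HUB+r*np.array([np.cos(th),np.sin(th)])+d*np.array([-np.sin(th),np.cos(th)])),z])
E
python3 - <<'E'
from h import *
np.set_printoptions(precision=3,suppress=True)
for th in range(226,20,-15):
    t=np.radians(th); q=env.inverse_kinematics(fpos(t,.026),quat(min(t,np.radians(208)))); print(th,q)
for th in range(33,-140,-15):
    t=np.radians(th); q=env.inverse_kinematics(fpos(t,.026),quat(min(t+np.pi,np.radians(208)))); print(th,q)
E
```

```text
226 [-0.407  0.32   1.531 -0.     1.291 -2.466]
211 [-0.4    0.285  1.581 -0.     1.275 -2.459]
196 [-0.382  0.254  1.624 -0.     1.263 -2.232]
181 [-0.354  0.229  1.659 -0.     1.254 -1.943]
166 [-0.318  0.212  1.682 -0.     1.248 -1.644]
151 [-0.276  0.205  1.691 -0.     1.246 -1.341]
136 [-0.233  0.208  1.687 -0.     1.247 -1.036]
121 [-0.193  0.221  1.67  -0.     1.251 -0.734]
106 [-0.16   0.243  1.639 -0.     1.259 -0.439]
91 [-0.137  0.272  1.599 -0.     1.27  -0.154]
76 [-0.124  0.306  1.552 -0.     1.284  0.12 ]
61 [-0.122  0.341  1.5   -0.     1.301  0.384]
46 [-0.129  0.375  1.448 -0.     1.319  0.639]
31 [-0.144  0.407  1.398 -0.     1.337  0.886]
33 [-0.142  0.403  1.404 -0.     1.335 -2.201]
18 [-0.163  0.431  1.36  -0.     1.351 -2.048]
3 [-0.189  0.453  1.324 -0.     1.365 -1.812]
-12 [-0.219  0.468  1.299 -0.     1.375 -1.58 ]
-27 [-0.251  0.475  1.287 -0.     1.38  -1.35 ]
-42 [-0.283  0.473  1.29  -0.     1.379 -1.121]
-57 [-0.315  0.464  1.306 -0.     1.372 -0.891]
-72 [-0.344  0.446  1.334 -0.     1.361 -0.658]
-87 [-0.37   0.422  1.374 -0.     1.346 -0.422]
-102 [-0.39   0.392  1.421 -0.     1.329 -0.18 ]
-117 [-0.403  0.359  1.472 -0.     1.31   0.069]
-132 [-0.407  0.324  1.524 -0.     1.293  0.326]
```

```bash
cat >> h.py <<'E'
cap=np.radians(208)
E
python3 - <<'E'
from h import *
np.set_printoptions(precision=2,suppress=True)
q=quat(cap)
p=fpos(TH0,.06)
env.move_to([p[0],p[1],.34],q); env.move_linear(p,vel=.12)
env.hold(.2)
f0=env.observe()["force"]; print("f0",f0,env.observe()["time_s"])
for d in np.arange(.044,.019,-.002):
    env.move_linear(fpos(TH0,d),vel=.04); o=env.observe(); f=o["force"]-f0
    print(round(d,3),f,o["tool_pos"])
    if np.linalg.norm(f)>1.2: break
im=env.get_image("wrist"); cv2.imwrite("pics/c1.png",im[:,:,::-1])
print(o["time_s"])
E
```

```text
f0 [-0.46 -0.71  0.13] 10.7667
0.044 [ 0.91  0.5  -0.89] [ 0.55 -0.23  0.23]
11.3167
```

View pics/c1.png

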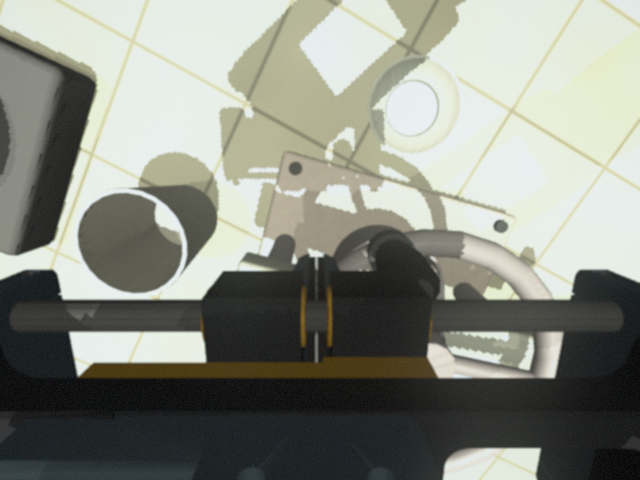

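Fingertip at (318,262), handle at about (390,245) to its right, not yet touching; the 1 N reading was noise. I'll carry on with a settled reading.

```bash
cat >> h.py <<'E'
def force():
    fs=[]
    for _ in range(4): env.hold(.03); fs.append(env.observe()["force"])
    return np.mean(fs,0)
E
python3 - <<'E'
from h import *
np.set_printoptions(precision=2,suppress=True)
f0=np.array([-.2,-.4,-.1])
q=quat(cap)
for d in np.arange(.038,.019,-.002):
    env.move_linear(fpos(TH0,d),vel=.04); f=force()-f0; o=env.observe()
    print(round(d,3),f)
    if np.linalg.norm(f)>2: break
im=env.get_image("wrist"); cv2.imwrite("pics/c2.png",im[:,:,::-1])
print(o["time_s"])
E
```

```text
0.038 [0.42 0.67 0.19]
0.036 [0.17 0.49 0.25]
0.034 [0.42 0.35 0.23]
0.032 [-0.08  0.21  0.13]
0.03 [0.21 0.45 0.16]
0.028 [0.11 0.16 0.7 ]
0.026 [0.14 0.46 0.33]
0.024 [0.34 0.21 0.07]
0.022 [ 0.4  -0.91 -0.32]
0.02 [-0.09 -1.95 -0.37]
15.25
```

View pics/c2.png

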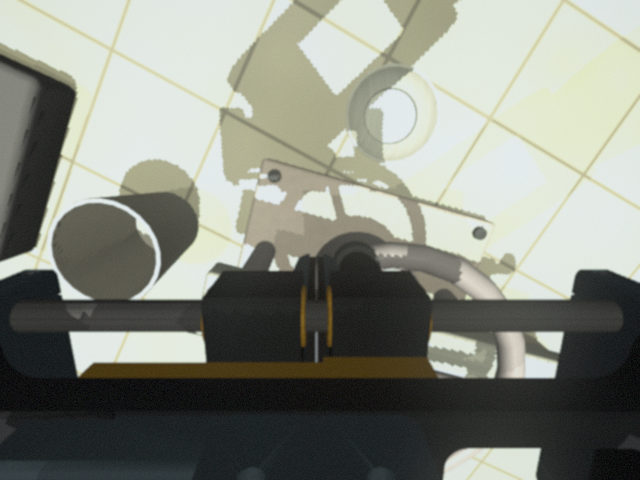

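Contact is at d ≈ 22 mm, with the reaction along the face normal as expected. Running stroke 1.

Run:
```python
from h import *
np.set_printoptions(precision=1,suppress=True)
for th in np.arange(214,25,-12.):
    t=np.radians(th)
    env.move_linear(fpos(t,.022),vel=.07,orientation=quat(min(t,cap)))
    o=env.observe(); f=o["force"]
    print(th,f,round(o["time_s"],2),end=" | ")
    if np.linalg.norm(f)>15: print("STOP");break
# back off and look
env.move_linear(fpos(t,.05),vel=.15)
p=fpos(t,.05); env.move_linear([p[0],p[1],.32],vel=.2)
im=env.get_image("top"); cv2.imwrite("pics/t1.png",cv2.resize(im[160:350,250:540,::-1],None,fx=2.5,fy=2.5))
print(env.observe()["time_s"],th)
```

```text
214.0 [-0.5 -0.  -0.6] 15.68 | 202.0 [ 0.4 -0.2  0.9] 16.08 | 190.0 [-0.3 -0.2  0.3] 16.48 | 178.0 [ 0.8 -0.6  0.3] 16.88 | 166.0 [ 0.2  0.  -0.4] 17.28 | 154.0 [ 0.  -0.2  0. ] 17.68 | 142.0 [ 0.3 -0.4 -0.6] 18.08 | 130.0 [-0.   0.5 -0.5] 18.48 | 118.0 [-0.5  0.2 -0.3] 18.88 | 106.0 [-0.1 -0.3  1. ] 19.28 | 94.0 [-0.1  0.8  0.5] 19.68 | 82.0 [-0.9  0.3  0.2] 20.08 | 70.0 [-0.3  0.6  0.8] 20.48 | 58.0 [-0.6  0.9  0.6] 20.88 | 46.0 [-0.9  0.7  0.1] 21.28 | 34.0 [ 0.1 -1.  -0.1] 21.68 | 22.6833 34.0
```

View pics/t1.png

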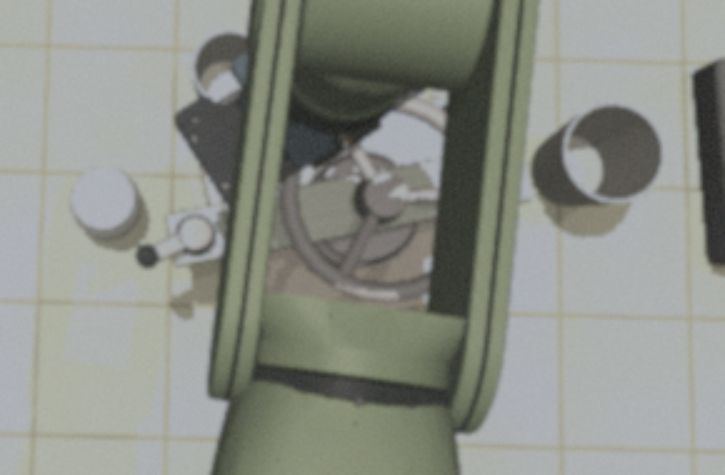

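The wheel has moved, but the arm hides the handle. I'll check with the wrist camera.

Run:
```python
from h import *
o=env.observe(); p=o["tool_pos"]
env.move_linear([p[0],p[1],.36],vel=.2)
look("w1"); print(env.observe()["time_s"]); print(blobs("w1"))
im=cv2.imread("pics/w1.png"); cv2.imwrite("pics/w1c.png",cv2.resize(im[20:220,160:460],None,fx=2.6,fy=2.6,interpolation=cv2.INTER_CUBIC))
```

```text
24.0583
[([320, 36, 23, 38, 532], [331.01, 55.58]), ([610, 47, 30, 94, 643], [620.26, 101.35]), ([501, 55, 61, 35, 1393], [530.66, 71.71]), ([474, 71, 36, 54, 936], [486.44, 102.84]), ([180, 173, 26, 16, 312], [192.06, 180.11]), ([54, 232, 23, 19, 269], [66.32, 239.79])]
```

View pics/w1c.png

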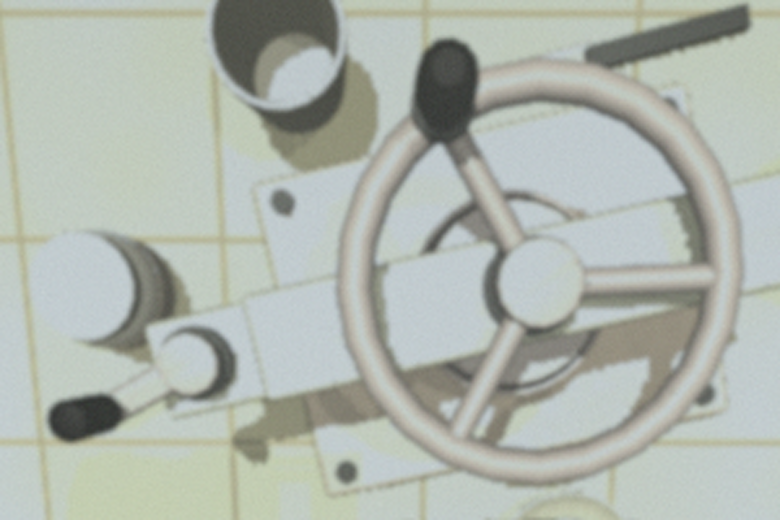

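```bash
cat >> h.py <<'E'
def handle_th(tag,uv):
    p=pix2z("wrist",uv,.239,load_obs(tag))[:2]; d=p-HUB
    return np.hypot(*d),np.degrees(np.arctan2(d[1],d[0])),p
E
python3 - <<'E'
from h import *
print(handle_th("w0",(424.8,180)),handle_th("w1",(331.2,55.2)))
E
```

```text
(np.float64(0.08137883013910605), np.float64(-132.42782124294177), array([ 0.51889689, -0.20326798])) (np.float64(0.07951502991628466), np.float64(32.498632678580755), array([ 0.64086332, -0.10047821]))
```

The handle sits at 32.5° (34° commanded), so the true contact offset is about 24 mm. Stroke 2 uses the opposite finger face and stops slightly short.

Run:
```python
from h import *
np.set_printoptions(precision=1,suppress=True)
t=np.radians(32.5); p=fpos(t,.055)
env.move_to([p[0],p[1],.33],quat(cap)); env.move_linear(p,vel=.12)
env.move_linear(fpos(t,.027),vel=.06)
print(env.observe()["time_s"],env.observe()["force"])
for th in list(np.arange(22,-128,-12.))+[-130.5]:
    t=np.radians(th)
    env.move_linear(fpos(t,.024),vel=.07,orientation=quat(min(t+np.pi,cap)))
    o=env.observe(); f=o["force"]
    print(th,f,end=" | ")
    if np.linalg.norm(f)>15: print("STOP");break
env.hold(.2); print(env.observe()["force"],env.observe()["tool_pos"],env.observe()["time_s"])
p=fpos(t,.045); env.move_linear(p,vel=.1); env.move_linear([p[0],p[1],.34],vel=.2)
look("w2"); print(env.observe()["time_s"]); print(blobs("w2"))
im=cv2.imread("pics/w2.png"); cv2.imwrite("pics/w2c.png",cv2.resize(im[30:220,160:460],None,fx=2.6,fy=2.6,interpolation=cv2.INTER_CUBIC))
```

```text
28.65 [-0.7  0.5 -0.1]
22.0 [0.7 0.2 0.5] | 10.0 [ 0.  -0.2  0.1] | -2.0 [-0.5 -0.8 -1. ] | -14.0 [-0.1  0.3  0.2] | -26.0 [-0.  -0.6  0.4] | -38.0 [-1.2  0.4 -0.5] | -50.0 [ 0.  -0.8 -0. ] | -62.0 [ 0.2 -0.1 -0.2] | -74.0 [ 0.3 -0.8 -0.6] | -86.0 [ 0.5 -0.4  0.1] | -98.0 [ 0.6  0.7 -0.4] | -110.0 [-0.1  0.3  0.5] | -122.0 [ 0.5  0.2 -0.1] | -130.5 [0.  0.2 0. ] | [ 0.7 -0.3 -0.4] [ 0.5 -0.2  0.2] 34.3833
36.8167
[([609, 47, 31, 93, 638], [619.2, 101.34]), ([500, 54, 60, 36, 1327], [529.14, 71.03]), ([473, 69, 35, 56, 903], [485.63, 102.72]), ([414, 166, 30, 21, 507], [428.37, 176.0]), ([179, 173, 27, 16, 312], [191.77, 180.02]), ([54, 232, 23, 20, 268], [66.27, 240.03])]
```

View pics/w2c.png

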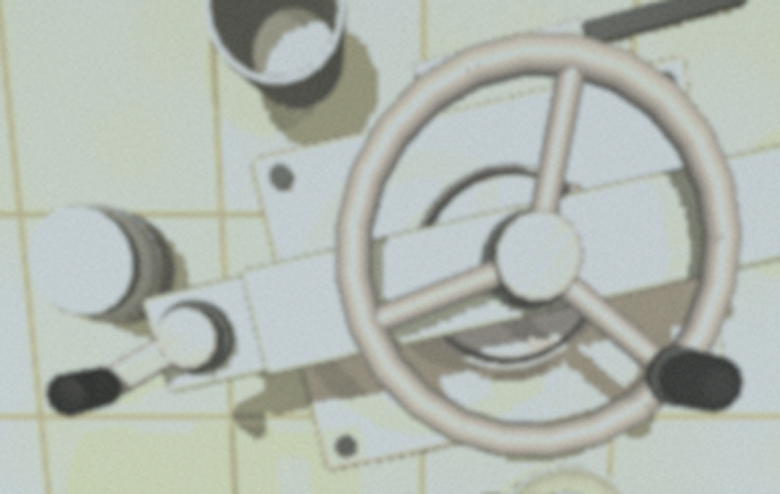

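Run:
```python
from h import *
a=handle_th("w0",(424.57,179.62))[1]; b=handle_th("w2",(428.37,176.0))[1]; print(a,b)
delta=a-b
th=-130.5+delta
print(delta,th, np.linalg.norm(np.load("w0.npy")-np.load("w2.npy")))
assert -8<delta<0
t0=np.radians(-130.5); t=np.radians(th); p=fpos(t0,.045); 
env.move_to([p[0],p[1],.33],quat(t0+np.pi)); env.move_linear(p,vel=.12)
env.move_linear(fpos(t0,.026),vel=.06,orientation=quat(t0+np.pi))
env.move_linear(fpos(t,.024),vel=.03,orientation=quat(t+np.pi)); env.hold(.2)
print(env.observe()["force"])
p=fpos(t,.045); env.move_linear(p,vel=.1); env.move_linear([p[0],p[1],.34],vel=.2)
look("w3"); print(env.observe()["time_s"]); bl=blobs("w3"); print(bl)
c=[x[1] for x in bl if 400<x[1][0]<450][0]; print(c,handle_th("w3",c)[1]-a)
```

```text
-132.34812888299518 -128.67496506163687
-3.6731638213583153 -134.17316382135832 0.0009196805975009612
[ 0.33328975 -1.11206429  1.49419009]
42.275
[([609, 47, 31, 93, 629], [619.2, 101.0]), ([500, 54, 60, 35, 1306], [529.09, 70.74]), ([472, 68, 36, 57, 909], [485.64, 102.66]), ([410, 169, 31, 21, 498], [425.14, 179.11]), ([179, 173, 27, 16, 309], [191.69, 179.94]), ([54, 232, 23, 20, 270], [66.28, 240.02])]
[425.14, 179.11] 0.4098249914774499
```

The wheel is within 0.4° of its start, one full turn done. Now the lock lever.

```bash
cat >> h.py <<'E'
PIV=np.array([.5395,.0128]); ZL=.208
def lpos(th,d,z=ZL):
    return np.array([*(PIV+.045*np.array([np.cos(th),np.sin(th)])+d*np.array([np.sin(th),-np.cos(th)])),z])
E
python3 - <<'E'
from h import *
np.set_printoptions(precision=1,suppress=True)
t=np.radians(119); p=lpos(t,.05)
env.move_to([p[0],p[1],.32],quat(t)); env.move_linear(p,vel=.12)
env.move_linear(lpos(t,.024),vel=.06); env.hold(.2); f0=force(); print(f0)
for th in list(np.arange(128,185,9.))+[185,187,189,190,191,192,193,194,195,196,197]:
    t=np.radians(th)
    env.move_linear(lpos(t,.021),vel=.06 if th<185 else .03,orientation=quat(t))
    if th>=185: env.hold(.05)
    o=env.observe(); f=o["force"]-f0; m=np.array([-np.sin(t),np.cos(t),0])
    print(th,f,round(float(f@-m),1),end=" | ")
    if th>=185 and f@-m>5: print("STOP"); break
print(o["time_s"])
p=lpos(t,.045); env.move_linear(p,vel=.1); env.move_linear([p[0],p[1],.34],vel=.2)
look("w4"); print(env.observe()["time_s"]); bl=blobs("w4"); print(bl)
im=cv2.imread("pics/w4.png"); cv2.imwrite("pics/w4c.png",cv2.resize(im[30:220,160:460],None,fx=2.6,fy=2.6,interpolation=cv2.INTER_CUBIC))
E
```

```text
[-0.2 -0.1 -0.1]
128.0 [ 0.7  0.5 -0.2] 0.9 | 137.0 [1.3 1.  0.4] 1.6 | 146.0 [ 0.5  0.9 -0.6] 1.0 | 155.0 [0.3 1.1 0.5] 1.2 | 164.0 [0.3 1.  0.4] 1.1 | 173.0 [0.3 0.9 1.2] 0.9 | 182.0 [0.4 0.1 0.4] 0.1 | 185 [1.6 1.6 0.5] 1.5 | 187 [ 0.9  2.2 -0.2] 2.1 | 189 [-0.4  5.1 -0.1] 5.1 | STOP
48.9
53.0
[([609, 46, 31, 95, 638], [619.19, 101.42]), ([500, 55, 60, 34, 1348], [529.37, 71.58]), ([473, 69, 36, 56, 918], [485.6, 103.09]), ([411, 169, 30, 21, 499], [425.56, 179.21]), ([225, 192, 20, 18, 198], [235.19, 200.16]), ([55, 232, 22, 20, 271], [66.65, 240.11])]
```

View pics/w4c.png

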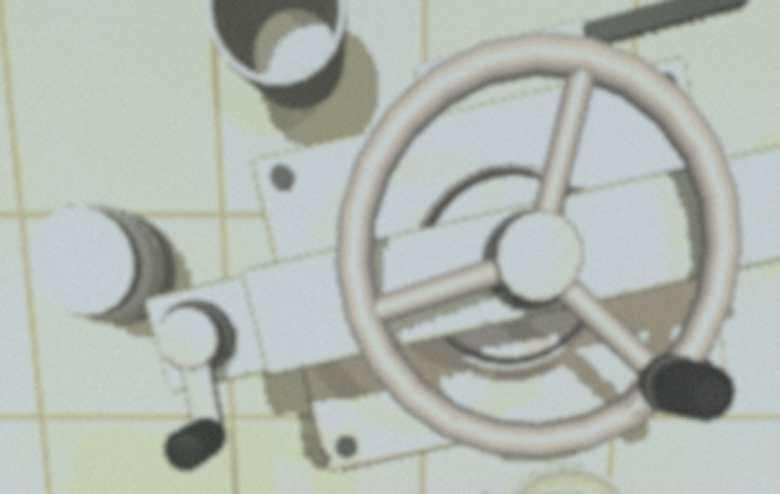

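Run:
```python
from h import *
o=load_obs("w4")
for uv in ((235.19,200.16),):
  p=pix2z("wrist",uv,.219,o)[:2]; d=p-PIV; print(p,np.hypot(*d),np.degrees(np.arctan2(d[1],d[0]))%360)
p=pix2z("wrist",(192,180.2),.219,load_obs("w0"))[:2]; d=p-PIV; print(p,np.hypot(*d),np.degrees(np.arctan2(d[1],d[0])))
print(handle_th("w4",(425.56,179.21))[1]-handle_th("w0",(424.57,179.62))[1], "tool dpos",np.load("w4.npy")-np.load("w0.npy"))
```

```text
[0.49474333 0.0071399 ] 0.04511314490382242 187.20758398959154
[0.51761984 0.05405923] 0.046701874916949375 117.93743038498162
0.5072157216639255 tool dpos [ 3.23647476e-05  5.87157177e-04  2.03378033e-05 -1.18553457e-05
  1.33577426e-07  5.80959982e-04  9.86458486e-06]
```

The lever measures 187.2°, against an expected stop of about 188°. There's time for one quick, firmer push to confirm the stop.

Run:
```python
from h import *
t=np.radians(184); p=lpos(t,.04)
env.move_to([p[0],p[1],.29],quat(t)); env.move_linear(p,vel=.15); f0=env.observe()["force"]
for th in (186,188,189,190,191,192,193):
    t=np.radians(th)
    env.move_linear(lpos(t,.021),vel=.05,orientation=quat(t)); env.hold(.05)
    f=env.observe()["force"]-f0; m=np.array([-np.sin(t),np.cos(t),0])
    print(th,round(float(f@-m),1),end=" | ")
    if f@-m>8: print("STOP"); break
p=lpos(t,.045); env.move_linear(p,vel=.15); env.move_linear([p[0],p[1],.32],vel=.25)
print(env.observe()["time_s"])
look("w5"); print(env.observe()["time_s"]); bl=blobs("w5"); print(bl)
c=[x[1] for x in bl if 220<x[1][0]<250][0]
d=pix2z("wrist",c,.219,load_obs("w5"))[:2]-PIV; print(np.degrees(np.arctan2(d[1],d[0]))%360)
if env.observe()["time_s"]<68: env.job_done()
```

```text
186 0.1 | 188 1.8 | 189 5.0 | 190 7.1 | 191 9.3 | STOP
58.9
61.8333
[([609, 46, 31, 95, 639], [619.19, 101.45]), ([500, 55, 60, 35, 1358], [529.31, 71.66]), ([473, 70, 36, 55, 906], [485.63, 103.23]), ([411, 169, 30, 21, 500], [425.49, 179.32]), ([225, 192, 20, 17, 198], [235.25, 200.18]), ([54, 232, 23, 20, 271], [66.59, 240.06])]
187.28703590594418
the job is handed in; nothing more can be done
```

I turned the wheel one full turn clockwise, pushed the lock lever to its stop, and handed the job in at about 62 s. No verdict is reported.

- **Wheel:** I pushed it round in two strokes plus a small corrective nudge, using the outside of the shut fingers. In the wrist pictures the handle ended about 0.4–0.5° short of its start angle, which is within what the pictures can resolve. I did not measure the press plate's height; I take it to have followed the wheel.
- **Lock lever:** I pushed it after the wheel. A second push of up to 9 N did not move the post in the picture, and the force rose steadily, so it is at its stop. It measures 187.3° in world angle against an expected stop of about 188.3°, within the error of my pivot and yaw estimates.
- **Forces and surroundings:** The pushing forces I read stayed under 10 N. In the last cropped view the small beaker, jar and spatula look unmoved. The big beaker and the weight gave the same image positions before and after, to within a pixel. I did not check the dish separately at the end.
- **End state:** The fingers were clear of everything when I handed in.

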